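# Counter-hold a hidden bolt head behind a chassis bracket

### The arm

A 6-joint arm with a two-finger parallel gripper is mounted at the origin on the work surface. World frame = base frame: x ahead of the robot, y to its left, z up, the work surface at z = 0. Lengths are in mm, angles in rad, forces in N, time in s.
With the tool pointing down it reaches from about 350 to 875 mm from the base axis. Payload 4.2 kg.
Tool frame: the origin (TCP) lies where the fingers leave the gripper's body, on its centre line; the fingertips stand 73 mm ahead of it and the grasp point (between the pads) lies 54 mm ahead of it; z points along the fingers, y is the direction in which the jaws open and shut (so a half turn about z gives the same grasp; the last joint's range is limited). The gripper opens to 85 mm and grips with 20 to 120 N. Pads are 22 mm wide; open, the fingers measure 114 mm over their backs; the gripper's body (76 mm by 85 mm) begins 54 mm behind the grasp point. The pads swing forward as they close: fully open they stand 13 mm farther back than shut.
Start: joints at [-0.944, 0.385, 0.008, 0, -1.194, -0.259], TCP at [224.741, -583.173, 303.912] pointing down, gripper open.
Joint ranges: [-3.14, 3.14], [-1.21, 2.06], [-1.07, 1.41], [-3.16, 2.05], [-2.99, -0.16], [-3.1, 3.1]. Speed limits (rad/s): [2.79, 2.79, 3.14, 3.14, 3.14, 3.14].

### API

Orientations are given as a unit quaternion [x, y, z, w].
In Python, from bench import arm gives the robot as it stands.
- The arm moves only by the tool apply_moves, never from a script. Its argument "increments" is a list that holds one entry, the list of rows, each a list of 7 numbers: the shift along the tool's x, y, z scaled (see below), then the turn, a rotation vector about the tool's x, y, z scaled (see below), then the gripper's target within -1 to 1 (fully open at 1, half-way at 0, shut at -1). A call has 1 to 10 rows; each row is the pose to reach, as a shift and turn from the pose commanded when the call began, along the tool's axes at that moment; what a row does not reach only later rows make up. The controller multiplies each number of a shift by 100 mm and each number of a turn by 0.5 rad. A row lasts 1/10 s, in which the tool goes at most 50 mm and 8.59 degrees, less where a joint would pass 70% of its speed; a pose out of reach is approached as far as the arm can. A call with a number of a shift or a turn outside -1 to 1 is refused whole. A call with a gripper value outside its range is refused whole. The fingers move at their own pace and stop on an object; the grip force is fixed at half the most. Time passes only in rows, so rows that repeat a pose let the fingers close. It gives the time, the measured TCP pose, the force and the opening at its end, in the units of the state.
- arm.read_state(): the state, without advancing time (a new reading comes with each control period).
- arm.get_image(name): name is "scene" or "top" or "wrist"; returns a dict with "img" (480x640x3 uint8, red, green, blue), "fx", "fy", "cx", "cy" (pixels), "k1" (the pictures are not rectified: a ray, as slopes to the right and down, at radius r is drawn at 1 + k1 r^2 times it, then the intrinsics apply), "pose" (4x4, takes a point from camera to world coordinates). Camera axes: x right, y up, looking along -z (the intrinsics and any distortion apply to the point x, -y, -z); pixel columns grow to the right and rows downward; lengths in mm; the calibration is good to about 2 mm. A picture is of the moment at which its call begins. There is no depth.
- arm.job_done(): hands the job in, once; it reports no verdict.
Trained networks look in a picture, given as the dict that the camera call returned (one of the last four; its "shot" number tells which), for a name from the list of things; names that differ only in an ending like _2 or _b are one class to them, and where a whole thing is asked for, a point or a joint stands for the part that bears it (a point fixed in the world has none). Each returns a list of dicts, best first, with "conf" (0 to 1); they miss things now and then, are a little off and sometimes report something else, mostly with a low value. They report only what shows in the picture. A call takes as long as a camera call.
- arm.outline_of(label, picture): "pixels" (480x640 bool, what is visible of it) and "box" ([centre column, centre row, width, height] in pixels, round what is visible of it).
- arm.mark_of(label, picture): "at" ([column, row] in pixels: a listed point, or the origin of a listed thing).
The state is a dict: "clock": time; "joints": joint angles; "joint_vel": joint speeds; "joint_efforts": joint torques, N m; "position": TCP position; "ee_rot": TCP orientation; "contact_force": force on the tool from outside, world axes, zero at the start; "wrist_torque": the same for the moment, N m; "gripper_width": finger opening in mm.
Only numpy, scipy, OpenCV 4.12 (cv2) and the standard library are available. Lean on these libraries where they do the work, as an engineer would, in place of code of your own. Each camera call takes 0.05 s, during which the arm holds its last target.

### The job

The battery nut-runner is turning the nut on the front of the angle bracket, but the bolt just spins round with it. Reach down into the narrow gap behind the bracket, grip the head of that bolt between the fingers and keep it from turning until the nut has run up tight and the runner stalls. Finish still gripping the head, holding it still against the stalled runner; do not push hard on the chassis, and leave the loose things on the bench where they are.

Things in the scene. Friction and masses are not known exactly. Their poses are not given: they have to be found in the camera images.
- chassis: Instrument chassis, fixed to the bench, base plate 280 x 330 mm, 24 mm high. Origin on the bench under the middle of its bracket's back face; x horizontal, square through the bracket, away from the nut-runner's side; z up. Grey bracket upright 170 mm wide, with a 290 mm wide rail plate on its front, 14 mm thick together, top edge 140 mm above the bench (a carriage in front, at y = 0, reaches 145 mm).
- gap (a point): Middle of the open gap behind the bracket, 105 mm above the bench, axes as the chassis. The gap is 48 mm wide (along x), open at the top and both ends; beyond it stands a white module 150 x 260 mm, its top 132 mm above the bench. Two bolts pass through the bracket 55 mm either side of the middle (y = +55, -55), heads in the gap; the nut-runner drives either one.
- runner: Black battery nut-runner lying on its stand in front of the bracket, fixed, running; it reaches 281 mm forward of the origin and 134 mm high. Origin on the bench under the axis of the bolt it drives, at the bracket's back face; x along that bolt's axis, from the runner through the bracket into the gap; z up. The axis is 105 mm above the bench.
- nut (a joint): Turning of the runner's socket and nut, rad, growing as it tightens. About 2 rad/s while the bolt spins along, about 1.1 rad/s once the head is held, and 0 when the nut is tight and the runner stalls (its stall torque is about 0.18 N m).
- bolt (a joint): How far the nut has run along the bolt, rad. Starts between 0 and 4, does not change while the bolt spins along with the nut, grows to 9.4 (tight, hard end) while the head is held still: this takes 5 to 11 s of holding.
- bolt_head: The driven bolt: hexagon head 19 mm across flats (22 mm across corners), 8 mm thick, on a round 16 mm diameter, 12 mm long spacer sleeve that turns with it. Origin on the bolt axis at the bracket's back face, x along the axis into the gap; y and z turn with the bolt. The head spans x = 12 to 20 mm.
- head (a point): Centre of the driven bolt's head, on the axis, 16 mm behind the bracket's back face and 105 mm above the bench. It turns with the bolt at about 2 rad/s until it is held.
- tight_head (a point): Centre of the head of the other, finished bolt (same size, fixed, not turning), 110 mm along the bracket from the driven one.
- spanner_mid (a point): Middle of a loose steel spanner 190 mm long lying on the bench; leave it.
- tray: Loose grey parts tray 130 x 100 x 30 mm with spare bolts, origin under its centre; leave it.
- flask_mid (a point): Middle of a loose small white bottle, 32 mm diameter, 85 mm high, standing on the bench; leave it.

How it is judged (in metres and radians):
On the way, in this order (a step that is already met when the one before it is completed fails the run):
1. the head of the driven bolt is gripped and has stopped turning (contact force between the fingers and bolt_head above 5 N and horizontal distance between the grasp point and head below 0.016 m and angular speed of bolt_head below 0.2 rad/s), for 0.3 s.
2. with the head held, the nut has run up tight (all of step 1 and value of joint bolt above 9.3 rad), for 0.2 s.
At the end, for the whole second after the job is handed in: Nut tight (joint bolt above 9.3 rad), runner stalled (below 0.2 rad/s); fingers press the driven head with over 5 N, grasp point within 16 mm of its centre horizontally, head turning below 0.2 rad/s; each loose thing within 20 mm of its start (all of step 2 and velocity of joint nut below 0.2 rad/s and distance of each of spanner_mid, tray, flask_mid from where it was at the start of the episode below 0.02 m); the arm keeps its last pose, push and grip.
It fails at once if the robot pushes on the chassis with more than 30 N (contact force between any of the fingers, the arm and chassis above 30 N).
It fails at once if a loose thing on the bench is shifted by more than 20 mm (distance of any of spanner_mid, tray, flask_mid from where it was at the start of the episode above 0.02 m).
It also fails if it takes over 48 s, if anything falls off the work surface, if the arm or the gripper's body presses on something with over 40 N, if the wrist force passes 120 N, or if a joint passes its speed limit or range.

## Working session

There is one attempt and no reset: what is moved stays moved. The work goes in short steps, Python scripts to look and compute and a tool call to move; the robot and the scene stay as the last step left them, time stands still between calls to the robot, and variables do not carry over. Pictures are saved under pics/ and viewed, and the job is handed in when it is done.

Besides the shell and the picture viewer there is one more tool, called after ">>>" by a JSON object that holds its "fn" and its "kwargs", one argument or row to a line. apply_moves: Moves the arm, as the interface text tells. Shifts and turns lie within -1 to 1; 1 stands for 100 mm of shift or 0.5 rad of turn. Its arguments: {"type":"object","properties":{"increments":{"type":"array"}},"required":["increments"]}

```bash
mkdir -p pics; ls; cat > h.py <<'E'
import numpy as np, cv2
from bench import arm
def save(im,name):
    cv2.imwrite('pics/'+name+'.png', cv2.cvtColor(im['img'],cv2.COLOR_RGB2BGR))
def K(im): return np.array([[im['fx'],0,im['cx']],[0,im['fy'],im['cy']],[0,0,1.]])
def ray(im,uv):
    # cubic model: xd = x(1+k1 r^2)
    p=cv2.undistortPoints(np.array([[uv]],float),K(im),np.array([im['k1'],0,0,0.]))[0,0]
    P=np.array(im['pose']); d=P[:3,:3]@np.array([p[0],-p[1],-1]); return P[:3,3],d/np.linalg.norm(d)
def onplane(im,uv,z):
    o,d=ray(im,uv); return o+d*(z-o[2])/d[2]
def proj(im,X):
    P=np.array(im['pose']); c=(np.asarray(X,float)-P[:3,3])@P[:3,:3]
    c=c*[1,-1,-1]; 
    return cv2.projectPoints(c.reshape(-1,1,3),np.zeros(3),np.zeros(3),K(im),np.array([im['k1'],0,0,0.]))[0][:,0]
def tri(obs):
    A=np.zeros((3,3));b=np.zeros(3)
    for im,uv in obs:
        o,d=ray(im,uv);M=np.eye(3)-np.outer(d,d);A+=M;b+=M@o
    X=np.linalg.solve(A,b); return X,[np.linalg.norm(proj(im,X)[0]-uv) for im,uv in obs]
E
python3 - <<'E'
from h import *
print(arm.read_state())
for n in ['scene','top','wrist']:
    im=arm.get_image(n); save(im,n+'0')
    print(n,im['fx'],im['cx'],im['cy'],im['k1'],np.array(im['pose']).round(3).tolist())
    for l in ['chassis','gap','runner','head','tight_head','spanner_mid','tray','flask_mid','bolt_head']:
        r=arm.mark_of(l,im); print(l,[(np.round(x['at'],1).tolist(),round(x['conf'],2)) for x in r[:3]])
E
```

```text
pics
{'clock': 0.0, 'joints': array([-9.44359153e-01,  3.85549088e-01,  6.61097770e-03, -4.84402023e-04,
       -1.19399380e+00, -2.58586243e-01]), 'joint_vel': array([-0.0011752 ,  0.00037236, -0.00017944,  0.00122321, -0.0003835 ,
       -0.00072733]), 'joint_efforts': array([-3.38301525e-04, -3.92289305e+01,  1.88399720e+01,  4.18609098e+00,
       -4.59521951e-03, -1.16870771e-05]), 'position': array([ 224.6146036 , -582.78311271,  302.82227259]), 'ee_rot': array([-1.82802268e-01,  9.83149094e-01,  1.06133687e-03, -2.53808452e-04]), 'contact_force': array([-0.34264638, -0.4777983 , -0.17511536]), 'wrist_torque': array([ 0.04349832,  0.00708777, -0.00667268]), 'gripper_width': 85.34841528640925}
scene 603.2185834262821 316.41633079060097 247.46148662749303 -0.04795160862862045 [[-0.167, -0.843, 0.511, 1203.073], [0.986, -0.146, 0.082, 102.257], [0.005, 0.518, 0.855, 1179.988], [0.0, 0.0, 0.0, 1.0]]
chassis [([272.2, 281.5], 0.9), ([514.5, 276.7], 0.68)]
gap [([270.7, 270.9], 0.82)]
runner []
head [([291.0, 274.5], 0.4)]
tight_head [([238.5, 258.7], 0.5)]
spanner_mid [([150.2, 204.
[... 306 characters left out ...]
.0]]
chassis [([354.8, 218.0], 0.87)]
gap [([357.3, 202.9], 0.89)]
runner [([333.4, 214.5], 0.95)]
head [([336.0, 204.7], 0.58)]
tight_head [([378.0, 210.2], 0.53)]
spanner_mid [([476.9, 272.2], 0.67)]
tray [([161.3, 257.0], 0.63), ([467.2, 221.8], 0.56)]
flask_mid [([465.3, 221.7], 0.41), ([476.5, 271.5], 0.38), ([335.7, 202.6], 0.17)]
bolt_head [([335.1, 211.4], 0.5)]
wrist 412.78235070454144 315.93511450025323 242.72614572793336 -0.046592978595368324 [[-0.36, -0.882, -0.305, 145.969], [0.933, -0.34, -0.118, -613.799], [-0.0, -0.327, 0.945, 372.88], [0.0, 0.0, 0.0, 1.0]]
chassis []
gap []
runner []
head []
tight_head []
spanner_mid [([378.6, 436.3], 0.78)]
tray []
flask_mid []
bolt_head []
```

View pics/scene0.png

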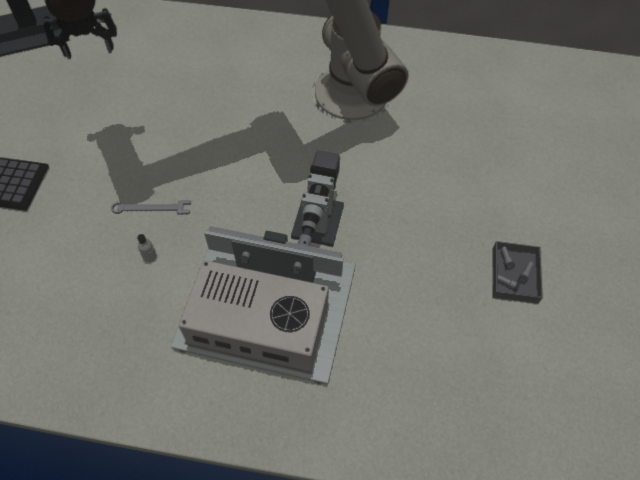

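View pics/top0.png

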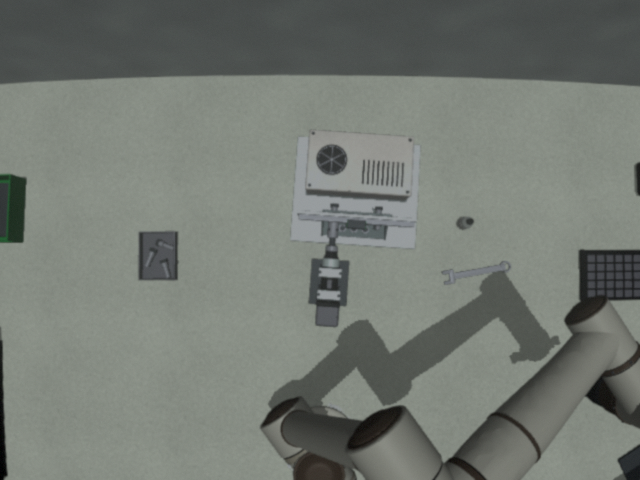

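The scene image shows the chassis in the centre, with the driven head near (296,268) and the finished head near (245,257). In the top image they are near (334,207) and (378,211). The runner lines up with the left head, at about column 333 in the top view. Next I'll fit the chassis pose.

```bash
python3 - <<'E'
from h import *
S=arm.get_image('scene');T=arm.get_image('top')
for im,n in((S,'s'),(T,'t')):
    g=cv2.cvtColor(im['img'],cv2.COLOR_RGB2BGR)
    c=g[215:400,160:370] if n=='s' else g[120:335,280:430]
    f=600/c.shape[0] if n=='t' else 3.2
    f=min(f,800/c.shape[1])
    cv2.imwrite(f'pics/crop_{n}.png',cv2.resize(c,None,fx=f,fy=f,interpolation=cv2.INTER_CUBIC)); print(n,f)
for l in ['chassis','gap','head','tight_head','bolt_head']:
    a=arm.mark_of(l,S);b=arm.mark_of(l,T)
    if a and b: print(l,a[0]['at'],b[0]['at'],tri([(S,a[0]['at']),(T,b[0]['at'])]))
E
```

```text
s 3.2
t 2.7906976744186047
chassis [273.4, 279.1] [352.8, 217.2] (array([601.32703775, -86.94043855,  13.31368518]), [np.float64(0.8783503623755806), np.float64(0.7246521899314268)])
gap [271.4, 268.3] [360.7, 202.6] (array([627.24867103, -91.02870772, 107.31179695]), [np.float64(4.188303766403452), np.float64(3.440581373112393)])
head [292.3, 270.7] [332.5, 203.9] (array([625.44185277, -34.33013278, 110.30948259]), [np.float64(2.4100861701996767), np.float64(1.9743632688164843)])
tight_head [243.0, 259.3] [376.6, 208.2] (array([ 615.48133064, -141.53904194,  107.83315124]), [np.float64(1.3238464454266579), np.float64(1.0940696548108255)])
bolt_head [297.4, 263.5] [336.2, 211.1] (array([606.57356396, -35.64572686, 107.0704946 ]), [np.float64(1.5744848120789163), np.float64(1.3015928955460123)])
```

View pics/crop_s.png

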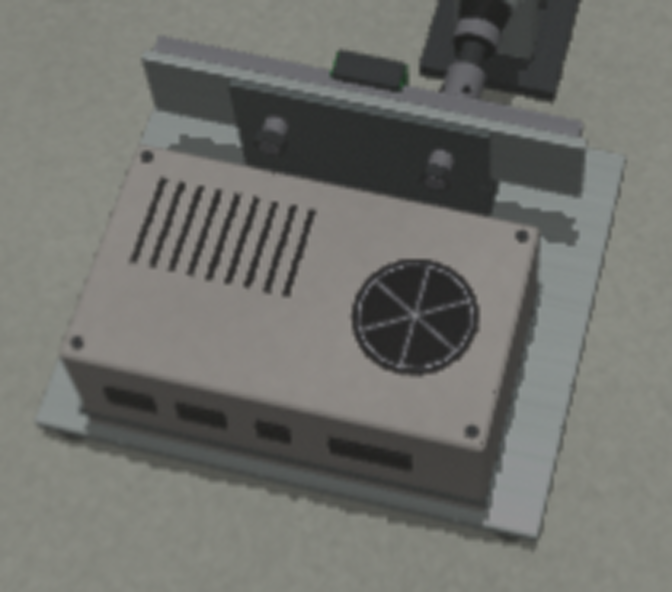

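View pics/crop_t.png

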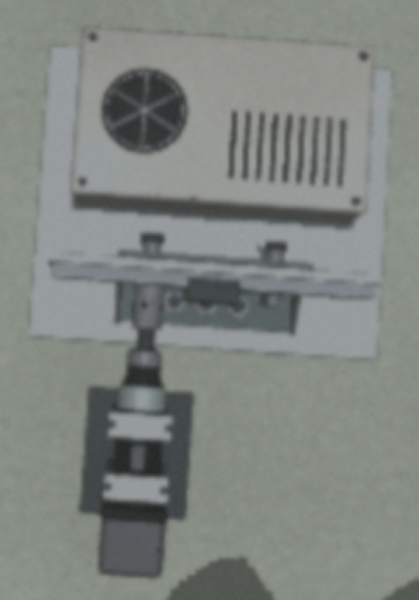

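```bash
cat > fit.py <<'E'
from h import *
from scipy.optimize import least_squares
S=arm.get_image('scene');T=arm.get_image('top')
ct=lambda u,v:np.array([280+u/2.7907-.3,120+v/2.7907-.3])
cs=lambda u,v:np.array([160+u/3.2-.3,215+v/3.2-.3])
# model pts chassis frame: module corners top z132; image left in top = +y
M=np.array([[198,130,132],[198,-130,132],[48,-130,132],[48,130,132]],float)
To=[ct(83,27),ct(375,43),ct(362,213),ct(72,198)]
So=[cs(486,450),cs(62,358),cs(140,149),cs(540,230)]
for n,o,im in(('T',To,T),('S',So,S)):
    p=np.array([onplane(im,u,132) for u in o]); print(n,p.round(1).tolist(),[np.linalg.norm(p[i]-p[i-1]).round(1) for i in range(4)])
H=np.array([[16,55,105],[16,-55,105.]])
Th=[ct(152,240),ct(276,247)]; Sh=[cs(438,168),cs(271,136)]
def tf(p,X): 
    c,s=np.cos(p[2]),np.sin(p[2]); return X@np.array([[c,s,0],[-s,c,0],[0,0,1]])+[p[0],p[1],0]
def res(p,use='TS'):
    r=[]
    if 'T' in use: r+=[proj(T,tf(p,M))-To,(proj(T,tf(p,H))-Th)]
    if 'S' in use: r+=[proj(S,tf(p,M))-So,(proj(S,tf(p,H))-Sh)]
    return np.concatenate(r).ravel()
for use in('T','S','TS'):
    q=least_squares(res,[600,-87,0],args=(use,),loss='soft_l1'); p=q.x
    print(use,p.round(4),'head',tf(p,H)[0].round(1)); print(res(p,use).reshape(-1,2).round(1).tolist())
E
python3 fit.py
```

```text
T [[806.7, 28.5, 132.0], [794.6, -229.9, 132.0], [642.8, -216.8, 132.0], [654.1, 36.7, 132.0]] [np.float64(152.8), np.float64(258.6), np.float64(152.4), np.float64(253.8)]
S [[806.2, 31.7, 132.0], [792.5, -224.1, 132.0], [647.0, -215.8, 132.0], [660.7, 40.0, 132.0]] [np.float64(145.7), np.float64(256.2), np.float64(145.7), np.float64(256.2)]
T [ 6.018732e+02 -8.888300e+01 -5.280000e-02] head [620.8 -34.8 105. ]
[[-0.8, 0.1], [-0.3, 0.7], [1.8, -0.1], [-0.7, -1.1], [0.4, -0.0], [0.2, 0.1]]
S [ 6.015439e+02 -8.592600e+01 -5.410000e-02] head [620.5 -31.9 105. ]
[[0.8, 0.1], [-1.1, -0.3], [-0.6, -2.1], [1.0, -1.8], [-0.2, 2.9], [0.1, 2.4]]
TS [ 6.016491e+02 -8.706440e+01 -5.320000e-02] head [620.6 -33.  105. ]
[[-1.5, 0.1], [-1.0, 0.8], [1.1, 0.0], [-1.4, -1.0], [-0.3, 0.1], [-0.5, 0.2], [0.3, 0.1], [-1.7, -0.3], [-1.2, -2.1], [0.5, -1.9], [-0.7, 2.8], [-0.5, 2.4]]
```

```bash
cat > go.py <<'E'
import sys
from h import *
from scipy.spatial.transform import Rotation as R
yaw=-0.053
def delta(target,yaw=yaw):
    s=arm.read_state(); R0=R.from_quat(s['ee_rot'])
    c,n=np.cos(yaw),np.sin(yaw)
    Y=np.array([-n,c,0]);Z=np.array([0,0,-1.]);X=np.cross(Y,Z)
    Rt=R.from_matrix(np.c_[X,Y,Z])
    d=R0.inv().apply(np.array(target)-s['position'])/100; w=(R0.inv()*Rt).as_rotvec()/.5
    print('t',s['clock'],'pos',s['position'].round(1),'w',round(s['gripper_width'],1),'F',s['contact_force'].round(1),'d',d.round(3),'w',w.round(3))
if __name__=='__main__': delta([float(a) for a in sys.argv[1:4]])
E
python3 go.py 621.6 -33 260
```

```text
t 2.2 pos [ 224.7 -583.2  303.9] w 85.6 F [-0.2  0.  -0.2] d [-5.681  3.707  0.439] w [ 0.    -0.     0.842]
```

>>> {"fn": "apply_moves", "kwargs": {
  "increments": [
    [[-0.5, 0.33, 0, 0, 0, 0.28, 1], [-1, 0.65, 0, 0, 0, 0.56, 1], [-1, 0.65, 0, 0, 0, 0.84, 1]]
  ]
}}

```text
clock: 2.5
position: [295.9, -484.3, 304.1]
ee_rot: [0.028, 1.0, 0.0, 0.0]
contact_force: [0.6, -0.3, 0.5]
gripper_width: 85.5
```

```bash
python3 go.py 621.6 -33 260
```

```text
t 2.5 pos [ 295.9 -484.3  304.1] w 85.5 F [ 0.6 -0.3  0.5] d [-2.998  4.689  0.444] w [ 0.001  0.001 -0.006]
```

>>> {"fn": "apply_moves", "kwargs": {
  "increments": [
    [[-0.27, 0.42, 0, 0, 0, 0, 1], [-0.6, 0.94, 0, 0, 0, 0, 1]]
  ]
}}

```text
clock: 2.7
position: [353.4, -404.2, 304.0]
ee_rot: [0.027, 1.0, -0.0, 0.0]
contact_force: [1.4, -1.1, 0.7]
gripper_width: 85.4
```

>>> {"fn": "apply_moves", "kwargs": {
  "increments": [
    [[-0.27, 0.42, 0, 0, 0, 0, 1], [-0.6, 0.94, 0, 0, 0, 0, 1]]
  ]
}}

```text
clock: 2.9
position: [411.7, -322.3, 304.3]
ee_rot: [0.026, 1.0, -0.0, 0.0]
contact_force: [1.3, -0.8, 0.6]
gripper_width: 85.7
```

>>> {"fn": "apply_moves", "kwargs": {
  "increments": [
    [[-0.27, 0.42, 0, 0, 0, 0, 1], [-0.6, 0.94, 0, 0, 0, 0, 1]]
  ]
}}

```text
clock: 3.1
position: [469.9, -240.8, 304.4]
ee_rot: [0.026, 1.0, -0.0, 0.0]
contact_force: [0.4, -0.5, -0.6]
gripper_width: 85.4
```

```bash
python3 go.py 621.6 -33 260
```

```text
t 3.1 pos [ 469.9 -240.8  304.4] w 85.4 F [ 0.4 -0.5 -0.6] d [-1.407  2.155  0.444] w [-0.001  0.002  0.002]
```

>>> {"fn": "apply_moves", "kwargs": {
  "increments": [
    [[-0.3, 0.45, 0, 0, 0, 0, 1], [-0.6, 0.94, 0, 0, 0, 0, 1]]
  ]
}}

```text
clock: 3.3
position: [528.3, -159.5, 304.3]
ee_rot: [0.026, 1.0, -0.0, 0.0]
contact_force: [1.4, -0.7, -0.6]
gripper_width: 85.5
```

>>> {"fn": "apply_moves", "kwargs": {
  "increments": [
    [[-0.25, 0.4, 0, 0, 0, 0, 1], [-0.5, 0.8, 0, 0, 0, 0, 1], [-0.5, 0.8, 0, 0, 0, 0, 1], [-0.5, 0.8, 0, 0, 0, 0, 1]]
  ]
}}

```text
clock: 3.7
position: [581.8, -83.0, 303.5]
ee_rot: [0.025, 1.0, -0.0, -0.0]
contact_force: [0.2, -0.1, 0.3]
gripper_width: 85.3
```

```bash
python3 go.py 621.6 -33 260; python3 - <<'E'
from h import *
im=arm.get_image('wrist'); save(im,'w1'); print(np.array(im['pose']).round(3).tolist())
for l in ['head','tight_head']:
    print(l,arm.mark_of(l,im))
E
```

```text
t 3.7 pos [581.8 -83.  303.5] w 85.3 F [ 0.2 -0.1  0.3] d [-0.373  0.52   0.434] w [-0.    -0.002  0.006]
[[0.05, -0.944, -0.326, 497.528], [0.999, 0.047, 0.016, -79.034], [-0.0, -0.327, 0.945, 372.494], [0.0, 0.0, 0.0, 1.0]]
head [{'at': [388.0, 282.5], 'conf': 0.58}]
tight_head [{'at': [232.8, 280.8], 'conf': 0.68}]
```

View pics/w1.png

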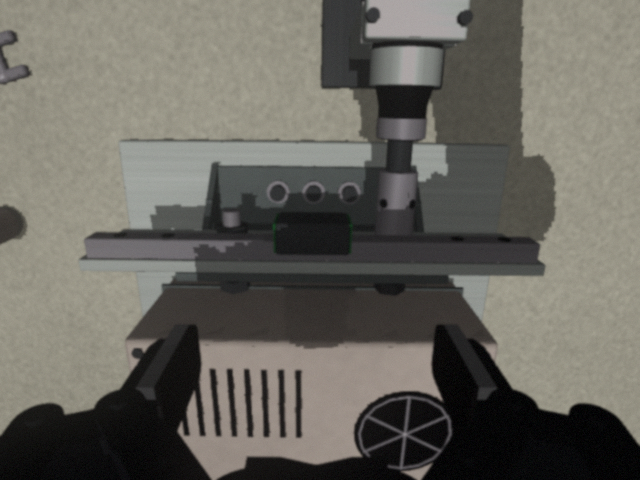

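```bash
python3 - <<'E'
from h import *
im=arm.get_image('wrist')
for n,uv,z in [('modL',(127,342),132),('modR',(497,342),132),('railTLb',(81,260),140),('railTRb',(544,266),140),('railTLf',(88,234),140),('railTRf',(537,239),140),('plateL',(121,141),24),('plateR',(507,145),24),('headD',(390,289),105),('headT',(235,287),105),('headDtop',(390,292),115),('sock',(397,200),116)]:
    print(n,onplane(im,uv,z).round(1))
print(proj(im,np.array([[620.6,-33,105],[615,-143,105],[620.6,-33,115]])).round(1))
g=cv2.cvtColor(im['img'],cv2.COLOR_RGB2BGR)[220:360,60:560]
cv2.imwrite('pics/w1c.png',cv2.resize(g,None,fx=1.6,fy=1.6,interpolation=cv2.INTER_CUBIC))
cv2.imwrite('pics/w1d.png',cv2.resize(g[30:90,280:380],None,fx=8,fy=8,interpolation=cv2.INTER_CUBIC))
E
```

```text
modL [ 644.7 -217.9  132. ]
modR [658.   34.5 132. ]
railTLb [ 580.7 -230.1  140. ]
railTRb [599.8  55.  140. ]
railTLf [ 564.3 -221.7  140. ]
railTRf [581.8  48.4 140. ]
plateL [ 518.8 -244.9   24. ]
plateR [539.2  77.1  24. ]
headD [627.  -34.5 105. ]
headT [ 619.6 -145.3  105. ]
headDtop [624.4 -36.2 115. ]
sock [559.3 -32.3 116. ]
[[392.2 280.7]
 [237.4 281. ]
 [394.8 286.7]]
```

View pics/w1c.png

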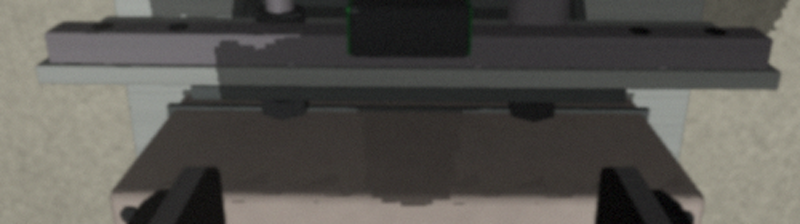

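View pics/w1d.png

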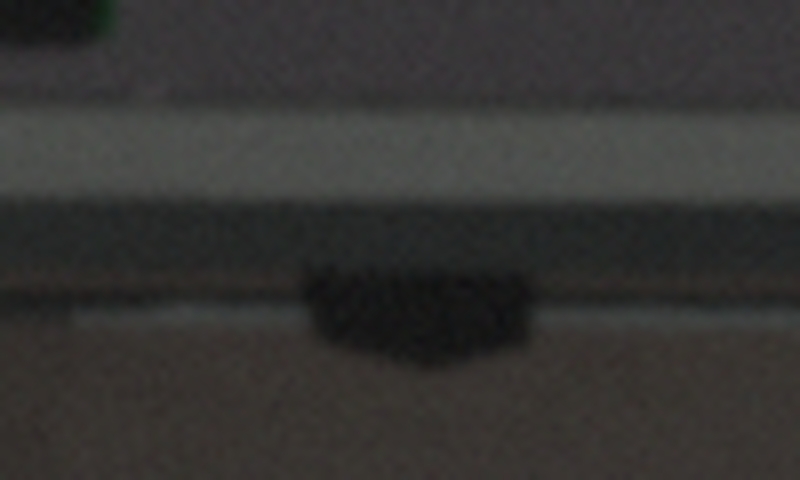

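```bash
python3 go.py 624 -34 240
```

```text
t 3.9 pos [580.8 -85.2 304.1] w 85.1 F [ 0.7 -0.9 -0.2] d [-0.404  0.534  0.641] w [-0.     0.    -0.001]
```

>>> {"fn": "apply_moves", "kwargs": {
  "increments": [
    [[-0.2, 0.27, 0.1, 0, 0, 0, 1], [-0.4, 0.53, 0.4, 0, 0, 0, 1], [-0.4, 0.53, 0.64, 0, 0, 0, 1], [-0.4, 0.53, 0.64, 0, 0, 0, 1], [-0.4, 0.53, 0.64, 0, 0, 0, 1]]
  ]
}}

```text
clock: 4.4
position: [624.0, -34.4, 240.5]
ee_rot: [0.027, 1.0, -0.0, -0.0]
contact_force: [0.4, -0.1, 0.8]
gripper_width: 85.6
```

```bash
for i in 1 2; do python3 go.py 624 -34 159; done; python3 - <<'E'
from h import *
im=arm.get_image('wrist'); save(im,'w2')
s=arm.read_state(); print(s['position'])
im2=arm.get_image('top'); g=cv2.cvtColor(im2['img'],cv2.COLOR_RGB2BGR)[120:335,280:430]
im3=arm.get_image('scene'); g3=cv2.cvtColor(im3['img'],cv2.COLOR_RGB2BGR)[180:330,200:370]
cv2.imwrite('pics/s2.png',cv2.resize(g3,None,fx=4,fy=4,interpolation=cv2.INTER_CUBIC))
print(proj(im,[[620.6+1,-34,105],[620.6+1,-34,115]]))
E
```

```text
t 4.4 pos [624.  -34.4 240.5] w 85.6 F [ 0.4 -0.1  0.8] d [-0.     0.005  0.815] w [-0.002 -0.    -0.   ]
t 4.4 pos [624.  -34.4 240.5] w 85.6 F [ 0.4 -0.1  0.8] d [-0.     0.005  0.815] w [-0.002 -0.    -0.   ]
[624.39405079 -34.35725333 241.55099753]
[[317.06927377 262.59114923]
 [317.10256438 269.89501632]]
```

View pics/w2.png

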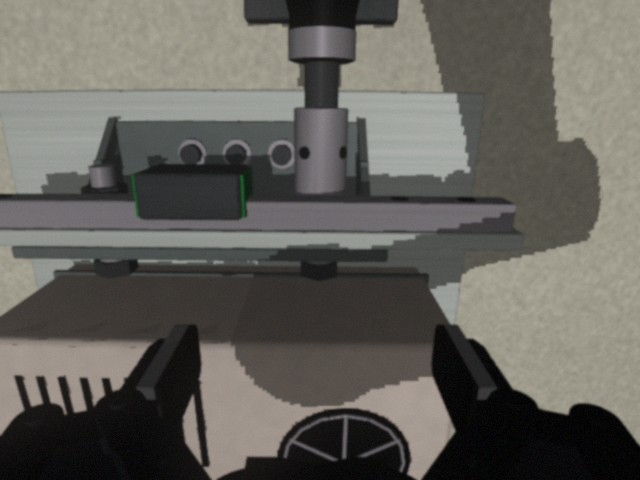

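View pics/s2.png

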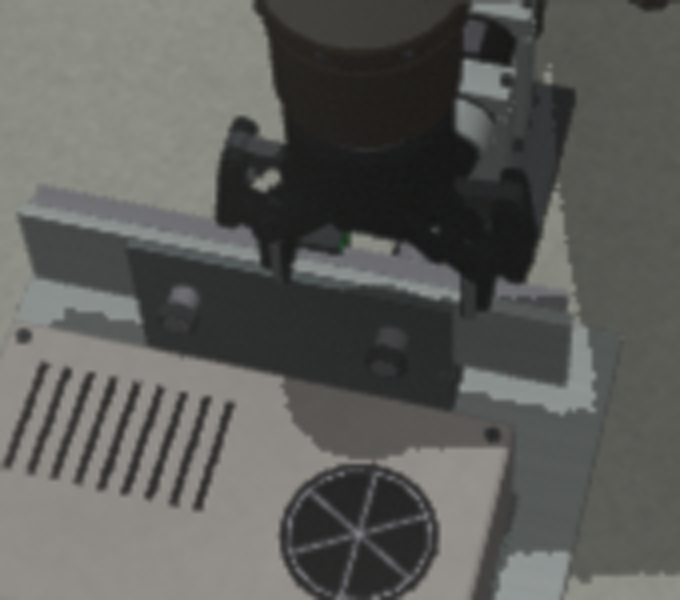

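```bash
python3 - <<'E'
from h import *
im=arm.get_image('wrist')
for n,uv,z in [('uprF',(300,249),140),('uprB',(300,261),140),('railF',(400,233),140),('modF',(200,343),132),('headback',(318,279),105)]:
    print(n,onplane(im,uv,z).round(1))
g=cv2.cvtColor(im['img'],cv2.COLOR_RGB2BGR)[220:360,200:440]
cv2.imwrite('pics/w3.png',cv2.resize(g,None,fx=3.3,fy=3.3,interpolation=cv2.INTER_CUBIC))
E
```

```text
uprF [602.3 -40.1 140. ]
uprB [608.  -40.5 140. ]
railF [597.2   3.8 140. ]
modF [653.1 -94.4 132. ]
headback [633.  -33.6 105. ]
```

View pics/w3.png

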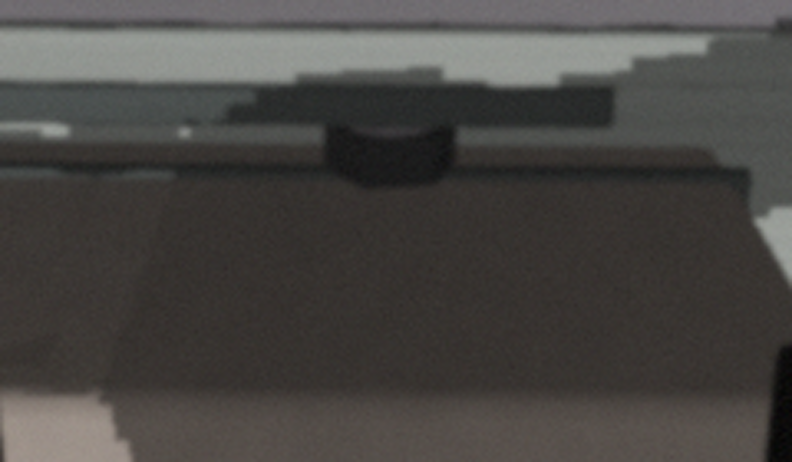

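>>> {"fn": "apply_moves", "kwargs": {
  "increments": [
    [[-0.01, 0.005, 0.2, 0, 0, 0, 1], [-0.01, 0.005, 0.35, 0, 0, 0, 1], [-0.01, 0.005, 0.5, 0, 0, 0, 1], [-0.01, 0.005, 0.5, 0, 0, 0, 1]]
  ]
}}

```text
clock: 5.0
position: [624.2, -33.3, 188.9]
ee_rot: [0.027, 1.0, -0.0, -0.001]
contact_force: [-0.6, -0.5, -0.3]
gripper_width: 85.1
```

>>> {"fn": "apply_moves", "kwargs": {
  "increments": [
    [[0, 0, 0.1, 0, 0, 0, 1], [0, 0, 0.2, 0, 0, 0, 1], [0, 0, 0.31, 0, 0, 0, 1], [0, 0, 0.31, 0, 0, 0, 1], [0, 0, 0.31, 0, 0, 0, 1]]
  ]
}}

```text
clock: 5.5
position: [625.1, -32.9, 158.6]
ee_rot: [0.026, 1.0, -0.0, -0.0]
contact_force: [-0.7, 0.6, -0.2]
gripper_width: 84.8
```

```bash
python3 go.py 625 -33.5 159; python3 - <<'E'
from h import *
im=arm.get_image('wrist'); save(im,'w4')
im3=arm.get_image('scene'); g3=cv2.cvtColor(im3['img'],cv2.COLOR_RGB2BGR)[200:350,200:370]
cv2.imwrite('pics/s4.png',cv2.resize(g3,None,fx=4,fy=4,interpolation=cv2.INTER_CUBIC))
E
```

```text
t 5.5 pos [625.1 -32.9 158.6] w 84.8 F [-0.7  0.6 -0.2] d [ 0.001 -0.006 -0.004] w [-0.001 -0.001  0.002]
```

View pics/w4.png

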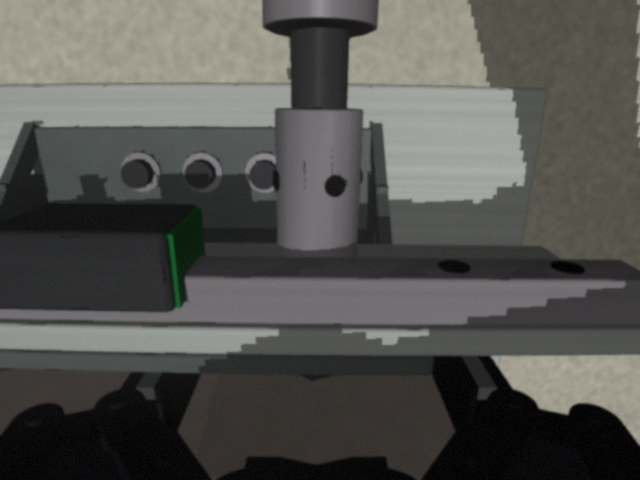

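View pics/s4.png

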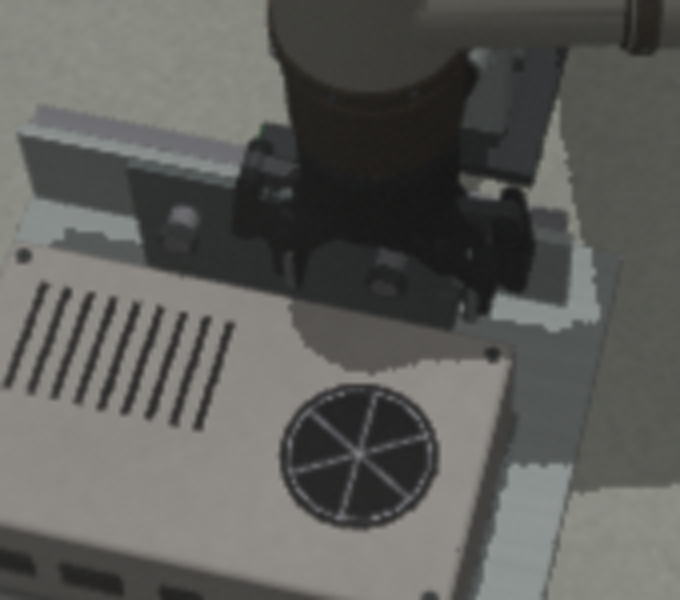

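The fingers are in the gap on either side of the head, and there's no contact force. Closing now.

>>> {"fn": "apply_moves", "kwargs": {
  "increments": [
    [[0, 0, 0, 0, 0, 0, -1], [0, 0, 0, 0, 0, 0, -1], [0, 0, 0, 0, 0, 0, -1], [0, 0, 0, 0, 0, 0, -1], [0, 0, 0, 0, 0, 0, -1], [0, 0, 0, 0, 0, 0, -1], [0, 0, 0, 0, 0, 0, -1], [0, 0, 0, 0, 0, 0, -1]]
  ]
}}

```text
clock: 6.4
position: [625.1, -33.0, 159.2]
ee_rot: [0.026, 1.0, -0.0, 0.0]
contact_force: [-1.3, -1.3, 2.2]
gripper_width: 17.3
```

```bash
python3 - <<'E'
from h import *
s=arm.read_state(); print({k:np.round(v,2) for k,v in s.items()})
im=arm.get_image('wrist'); save(im,'w5')
im3=arm.get_image('scene'); g3=cv2.cvtColor(im3['img'],cv2.COLOR_RGB2BGR)[200:350,200:370]
cv2.imwrite('pics/s5.png',cv2.resize(g3,None,fx=4,fy=4,interpolation=cv2.INTER_CUBIC))
E
```

```text
{'clock': np.float64(6.4), 'joints': array([ 0.21,  0.52, -0.17,  0.  , -0.88, -1.83]), 'joint_vel': array([-0.,  0., -0.,  0., -0., -0.]), 'joint_efforts': array([ 8.400e-01, -4.112e+01,  1.545e+01,  3.110e+00,  2.600e-01,
       -1.000e-02]), 'position': array([625.14, -33.02, 159.17]), 'ee_rot': array([ 0.03,  1.  , -0.  ,  0.  ]), 'contact_force': array([-1.3 , -1.33,  2.19]), 'wrist_torque': array([-0.28,  0.23,  0.02]), 'gripper_width': np.float64(17.26)}
```

View pics/w5.png

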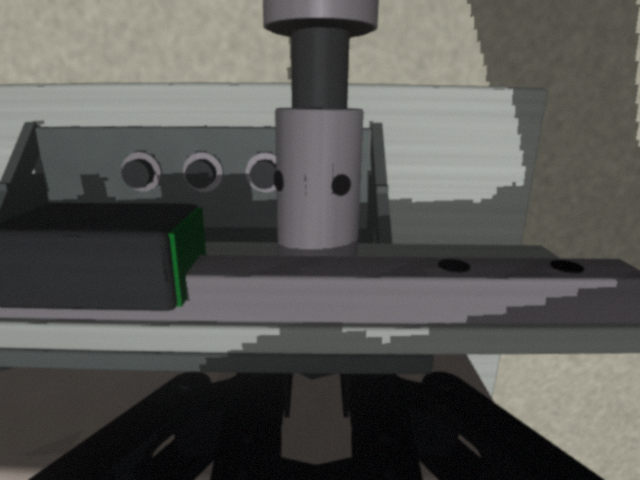

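View pics/s5.png

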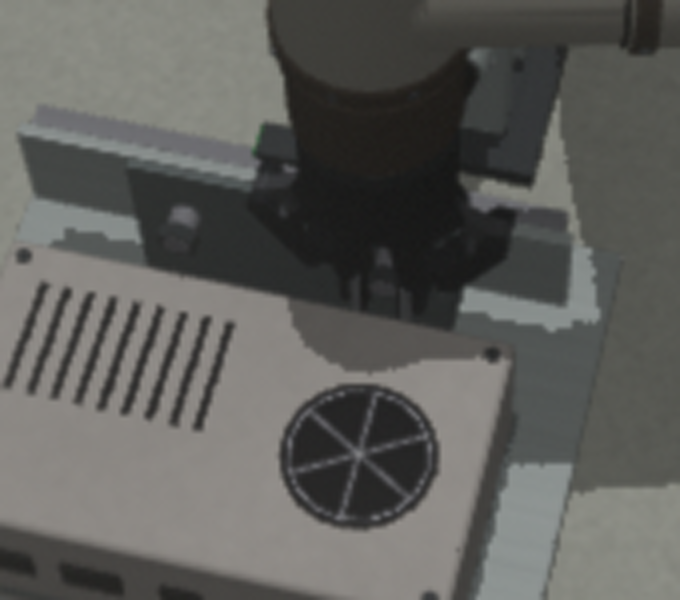

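The gripper stopped on the head at a 17.3 mm reading. Next I'll hold and watch the rotation. The socket's dots at (340,185) in the wrist view show how fast the runner is turning.

>>> {"fn": "apply_moves", "kwargs": {
  "increments": [
    [[0, 0, 0, 0, 0, 0, -1], [0, 0, 0, 0, 0, 0, -1], [0, 0, 0, 0, 0, 0, -1], [0, 0, 0, 0, 0, 0, -1], [0, 0, 0, 0, 0, 0, -1], [0, 0, 0, 0, 0, 0, -1], [0, 0, 0, 0, 0, 0, -1], [0, 0, 0, 0, 0, 0, -1], [0, 0, 0, 0, 0, 0, -1], [0, 0, 0, 0, 0, 0, -1]]
  ]
}}

```text
clock: 7.5
position: [625.2, -33.0, 159.1]
ee_rot: [0.026, 1.0, -0.0, 0.0]
contact_force: [-1.6, -3.3, 5.3]
gripper_width: 17.0
```

```bash
python3 - <<'E'
from h import *
L=[]
for i in range(10):
    im=arm.get_image('wrist'); s=arm.read_state(); print(round(s['clock'],2),s['wrist_torque'].round(2),round(s['gripper_width'],1))
    if i%2==0: L.append(cv2.cvtColor(im['img'],cv2.COLOR_RGB2BGR)[100:255,265:375])
cv2.imwrite('pics/seq6.png',cv2.resize(np.hstack(L),None,fx=1.4,fy=1.4))
im3=arm.get_image('scene'); g3=cv2.cvtColor(im3['img'],cv2.COLOR_RGB2BGR)[250:290,270:320]
cv2.imwrite('pics/s6.png',cv2.resize(g3,None,fx=12,fy=12,interpolation=cv2.INTER_CUBIC))
E
```

```text
7.55 [-0.63  0.44  0.07] 17.7
7.6 [-0.66  0.41 -0.02] 17.1
7.65 [-0.72  0.43  0.04] 17.2
7.7 [-0.72  0.39  0.02] 17.3
7.75 [-0.74  0.46  0.01] 17.6
7.8 [-0.74  0.46 -0.04] 17.6
7.85 [-0.68  0.43  0.  ] 17.3
7.9 [-0.7   0.41  0.04] 17.5
7.95 [-0.7   0.43  0.01] 17.1
8.0 [-0.71  0.41  0.  ] 17.1
```

View pics/seq6.png

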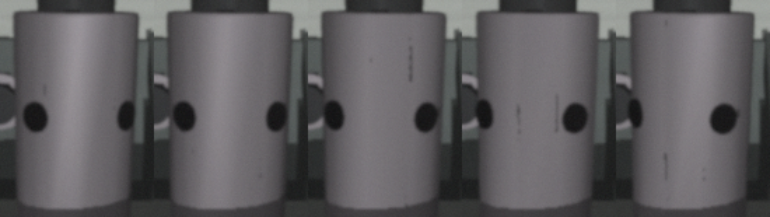

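View pics/s6.png

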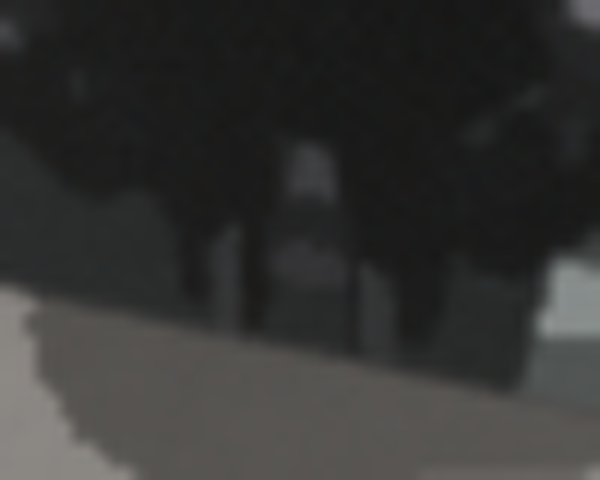

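The socket turns about 0.44 rad in 0.4 s, or 1.1 rad/s, so the head is held and the nut is running. I'll keep holding.

>>> {"fn": "apply_moves", "kwargs": {
  "increments": [
    [[0, 0, 0, 0, 0, 0, -1], [0, 0, 0, 0, 0, 0, -1], [0, 0, 0, 0, 0, 0, -1], [0, 0, 0, 0, 0, 0, -1], [0, 0, 0, 0, 0, 0, -1], [0, 0, 0, 0, 0, 0, -1], [0, 0, 0, 0, 0, 0, -1], [0, 0, 0, 0, 0, 0, -1], [0, 0, 0, 0, 0, 0, -1], [0, 0, 0, 0, 0, 0, -1]]
  ]
}}

```text
clock: 9.05
position: [625.2, -33.0, 159.1]
ee_rot: [0.026, 1.0, -0.0, 0.0]
contact_force: [-1.3, -3.0, 4.4]
gripper_width: 17.3
```

>>> {"fn": "apply_moves", "kwargs": {
  "increments": [
    [[0, 0, 0, 0, 0, 0, -1], [0, 0, 0, 0, 0, 0, -1], [0, 0, 0, 0, 0, 0, -1], [0, 0, 0, 0, 0, 0, -1], [0, 0, 0, 0, 0, 0, -1], [0, 0, 0, 0, 0, 0, -1], [0, 0, 0, 0, 0, 0, -1], [0, 0, 0, 0, 0, 0, -1], [0, 0, 0, 0, 0, 0, -1], [0, 0, 0, 0, 0, 0, -1]]
  ]
}}

```text
clock: 10.05
position: [625.2, -33.0, 159.1]
ee_rot: [0.026, 1.0, -0.0, 0.0]
contact_force: [-1.2, -3.1, 5.6]
gripper_width: 17.6
```

>>> {"fn": "apply_moves", "kwargs": {
  "increments": [
    [[0, 0, 0, 0, 0, 0, -1], [0, 0, 0, 0, 0, 0, -1], [0, 0, 0, 0, 0, 0, -1], [0, 0, 0, 0, 0, 0, -1], [0, 0, 0, 0, 0, 0, -1], [0, 0, 0, 0, 0, 0, -1], [0, 0, 0, 0, 0, 0, -1], [0, 0, 0, 0, 0, 0, -1], [0, 0, 0, 0, 0, 0, -1], [0, 0, 0, 0, 0, 0, -1]]
  ]
}}

```text
clock: 11.05
position: [625.2, -33.0, 159.1]
ee_rot: [0.026, 1.0, -0.0, 0.0]
contact_force: [-1.4, -3.1, 4.8]
gripper_width: 17.6
```

>>> {"fn": "apply_moves", "kwargs": {
  "increments": [
    [[0, 0, 0, 0, 0, 0, -1], [0, 0, 0, 0, 0, 0, -1], [0, 0, 0, 0, 0, 0, -1], [0, 0, 0, 0, 0, 0, -1], [0, 0, 0, 0, 0, 0, -1], [0, 0, 0, 0, 0, 0, -1], [0, 0, 0, 0, 0, 0, -1], [0, 0, 0, 0, 0, 0, -1], [0, 0, 0, 0, 0, 0, -1], [0, 0, 0, 0, 0, 0, -1]]
  ]
}}

```text
clock: 12.05
position: [625.2, -33.0, 159.1]
ee_rot: [0.026, 1.0, -0.0, 0.0]
contact_force: [-1.8, -1.9, 4.5]
gripper_width: 17.4
```

```bash
cat > seq.py <<'E'
import sys
from h import *
L=[]
for i in range(9):
    im=arm.get_image('wrist'); s=arm.read_state()
    if i%2==0: L.append(cv2.cvtColor(im['img'],cv2.COLOR_RGB2BGR)[100:255,265:375])
print(round(s['clock'],2),s['wrist_torque'].round(2),s['contact_force'].round(1),round(s['gripper_width'],1))
cv2.imwrite(f'pics/{sys.argv[1]}.png',cv2.resize(np.hstack(L),None,fx=1.4,fy=1.4))
E
python3 seq.py seq7
```

```text
12.5 [-0.7   0.38  0.05] [-1.5 -2.4  4.8] 17.1
```

View pics/seq7.png

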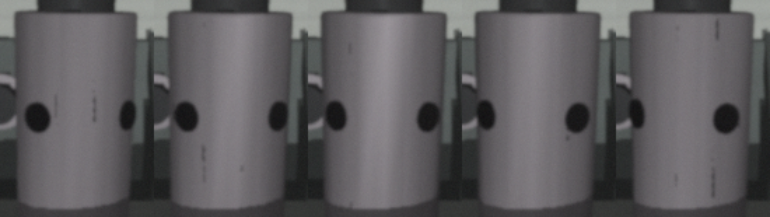

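The socket is still turning at about 1.1 rad/s and the head is still held. Continuing.

>>> {"fn": "apply_moves", "kwargs": {
  "increments": [
    [[0, 0, 0, 0, 0, 0, -1], [0, 0, 0, 0, 0, 0, -1], [0, 0, 0, 0, 0, 0, -1], [0, 0, 0, 0, 0, 0, -1], [0, 0, 0, 0, 0, 0, -1], [0, 0, 0, 0, 0, 0, -1], [0, 0, 0, 0, 0, 0, -1], [0, 0, 0, 0, 0, 0, -1], [0, 0, 0, 0, 0, 0, -1], [0, 0, 0, 0, 0, 0, -1]]
  ]
}}

```text
clock: 13.5
position: [625.2, -33.0, 159.1]
ee_rot: [0.026, 1.0, -0.0, 0.0]
contact_force: [-1.3, -2.4, 5.5]
gripper_width: 17.5
```

>>> {"fn": "apply_moves", "kwargs": {
  "increments": [
    [[0, 0, 0, 0, 0, 0, -1], [0, 0, 0, 0, 0, 0, -1], [0, 0, 0, 0, 0, 0, -1], [0, 0, 0, 0, 0, 0, -1], [0, 0, 0, 0, 0, 0, -1], [0, 0, 0, 0, 0, 0, -1], [0, 0, 0, 0, 0, 0, -1], [0, 0, 0, 0, 0, 0, -1], [0, 0, 0, 0, 0, 0, -1], [0, 0, 0, 0, 0, 0, -1]]
  ]
}}

```text
clock: 14.5
position: [625.2, -33.0, 159.1]
ee_rot: [0.026, 1.0, -0.0, 0.0]
contact_force: [-2.3, -2.3, 4.4]
gripper_width: 16.8
```

>>> {"fn": "apply_moves", "kwargs": {
  "increments": [
    [[0, 0, 0, 0, 0, 0, -1], [0, 0, 0, 0, 0, 0, -1], [0, 0, 0, 0, 0, 0, -1], [0, 0, 0, 0, 0, 0, -1], [0, 0, 0, 0, 0, 0, -1], [0, 0, 0, 0, 0, 0, -1], [0, 0, 0, 0, 0, 0, -1], [0, 0, 0, 0, 0, 0, -1], [0, 0, 0, 0, 0, 0, -1], [0, 0, 0, 0, 0, 0, -1]]
  ]
}}

```text
clock: 15.5
position: [625.2, -33.0, 159.1]
ee_rot: [0.026, 1.0, -0.0, 0.0]
contact_force: [-1.5, -3.0, 5.2]
gripper_width: 17.0
```

>>> {"fn": "apply_moves", "kwargs": {
  "increments": [
    [[0, 0, 0, 0, 0, 0, -1], [0, 0, 0, 0, 0, 0, -1], [0, 0, 0, 0, 0, 0, -1], [0, 0, 0, 0, 0, 0, -1], [0, 0, 0, 0, 0, 0, -1], [0, 0, 0, 0, 0, 0, -1], [0, 0, 0, 0, 0, 0, -1], [0, 0, 0, 0, 0, 0, -1], [0, 0, 0, 0, 0, 0, -1], [0, 0, 0, 0, 0, 0, -1]]
  ]
}}

```text
clock: 16.5
position: [625.2, -33.0, 159.1]
ee_rot: [0.026, 1.0, -0.0, 0.0]
contact_force: [-1.9, -3.2, 5.9]
gripper_width: 17.0
```

```bash
python3 seq.py seq8
```

```text
16.95 [-0.59  0.4  -0.01] [-1.8 -3.3  4.1] 17.4
```

View pics/seq8.png

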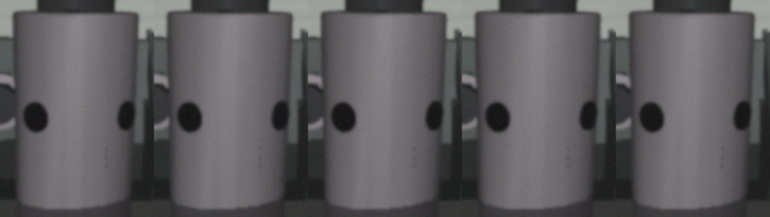

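All five frames over 0.4 s are the same, so the runner has stalled. I'll hold a little longer, check the loose things and the grip, then hand in.

>>> {"fn": "apply_moves", "kwargs": {
  "increments": [
    [[0, 0, 0, 0, 0, 0, -1], [0, 0, 0, 0, 0, 0, -1], [0, 0, 0, 0, 0, 0, -1], [0, 0, 0, 0, 0, 0, -1], [0, 0, 0, 0, 0, 0, -1], [0, 0, 0, 0, 0, 0, -1], [0, 0, 0, 0, 0, 0, -1], [0, 0, 0, 0, 0, 0, -1]]
  ]
}}

```text
clock: 17.75
position: [625.2, -33.0, 159.1]
ee_rot: [0.026, 1.0, -0.0, 0.0]
contact_force: [-1.5, -3.0, 5.5]
gripper_width: 17.3
```

```bash
python3 seq.py seq9; python3 - <<'E'
from h import *
im3=arm.get_image('scene'); save(im3,'s9')
for l in ['spanner_mid','tray','flask_mid']: print(l,[(x['at'],x['conf']) for x in arm.mark_of(l,im3)[:2]])
E
```

```text
18.2 [-0.65  0.39 -0.03] [-1.1 -2.9  5.8] 17.6
spanner_mid []
tray [([514.8, 276.5], 0.63)]
flask_mid [([144.4, 245.8], 0.9)]
```

View pics/seq9.png

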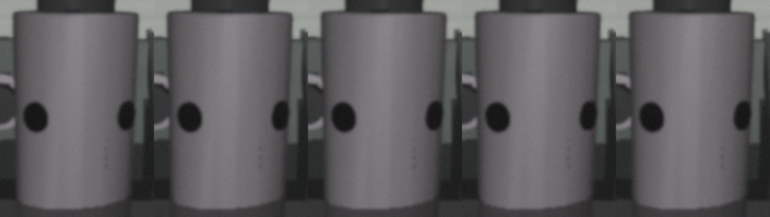

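View pics/s9.png

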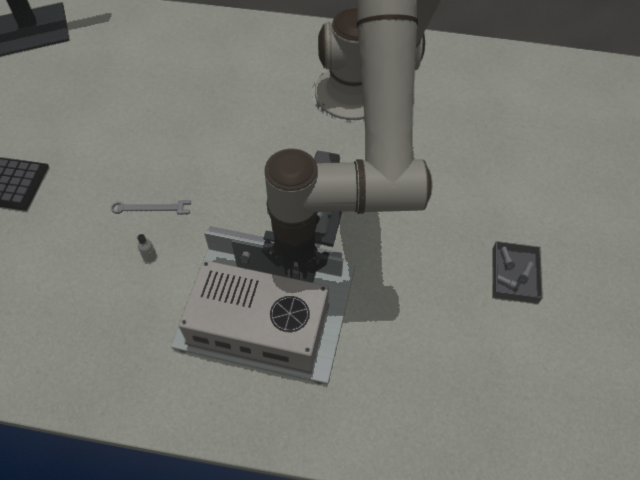

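The socket hasn't moved since the last frames at about 17 s. The spanner (150,207), flask (145,246) and tray (516,272) are where they started. Handing in.

```bash
python3 -c "
from bench import arm
print(arm.job_done()); s=arm.read_state(); print(s['clock'],s['gripper_width'],s['contact_force'])"
```

```text
the job is handed in; nothing more can be done
None
the job is handed in; nothing more can be done
```

The driven bolt's nut has run up and the runner has stalled. I handed the job in at about 18 s with the gripper still holding the head; no verdict was reported.

I lowered the open fingers into the gap on either side of the head, with no contact force on the way down. After I closed them, the socket's dots moved at about 1.1 rad/s, the rate expected with the head held, where a spinning bolt would have shown about 2 rad/s. I held still for about 10 s until it stopped.

**Last checks**
- **Runner:** the socket looked the same in every wrist frame between about 16.5 s and 18.2 s. I took the nut as tight from this stall; the nut's travel cannot be read directly.
- **Grip:** the fingers stayed steady at a reading of about 17.3 mm. That is under the head's nominal 19 mm, which I put down to an offset in the reading or give in the pads.
- **Force:** the wrist showed about 6 N. The force on the chassis itself cannot be measured.
- **Loose things:** the spanner, flask and tray look unmoved in the scene picture. In the last check the network found the flask and tray within about 3 pixels of the start but missed the spanner, so I judged that by eye.

**Position estimates:** my estimates of the chassis position differed by about 2 mm between cameras, so I placed the grasp point 3–4 mm farther from the bracket than the head's centre, within the 16 mm allowed.

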